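# Ease a sagging gate bolt over its bent keeper and hold the gate ajar

## Task

Clear the gate's way first: take the flat steel plate that lies on the base board in front of the small gate, lay it squarely on the pile of two like it on the bench, edges flush, and let go. Then lift the sagging barrel bolt by its ball knob so that its hooked nose passes over the upturned lip of the bent keeper while you draw the bolt fully back, and pull the gate towards you against its spring. Finish with the gripper still holding the gate still, about 30 degrees open, with the bolt drawn; leave the other things on the bench where they are.

Things in the scene. Friction and masses are not known exactly. Their poses are not given: they have to be found in the camera images.
- stand: fixed stand: board 200 x 300 x 15 mm, two wooden posts to 122 mm above the bench, small gate between. Origin: centre of the board's underside. +x from the board's front to the gate (away from the robot at yaw 0), +y from keeper post to hinge post, z up. Shut gate: plane x = +0.050, y = +0.11 to -0.093, 20 mm thick, z = 0.019 to 0.118; keeper post y = -0.10 to -0.142
- gate_hinge (a point): point on the gate's upright hinge axis, at the height of the board's top (15 mm); axis parallel to the stand's z. The gate with bolt and knob turns about it
- gate (a joint): gate angle in rad, 0 = shut, grows as the gate swings to the stand's -x (towards the robot; the leaf turns clockwise seen from above), limit 1.0. A spring shuts it (0.24 N m when shut, 0.54 N m at 0.5 rad); it stays open only while held
- barrel (a joint): lift of the sagging barrel with the bolt in rad: 0 = sagging (nose 0.13 rad below level; falls back there when let go), 0.13 = level, stop at 0.17. Pivot: the barrel's rear screw on the gate's front face, 80 mm from the hinge axis along the gate, 115 mm above the bench. Below about 0.08 the nose catches behind the keeper's lip
- bolt (a joint): travel of the bolt in its barrel in m, 0 = fully shot to the stand's -y, 0.050 = fully drawn back towards the hinge (stop). About 1.5 N of friction; stays where it is left. The nose meets the lip (undercut, so pulling alone locks it) after about 0.008 and is clear of the keeper from about 0.04
- bolt_knob (a point): centre of the steel ball knob (20 mm across) on a thin stem 48 mm above the bolt's axis; about 152 mm above the bench when sagging, clear above gate and posts. Shot, it is 85 mm from the barrel's pivot; raised by 11 mm the bolt is level, stop at about 14 mm. Moves with bolt, barrel and gate; drawing the bolt takes it along the gate to the stand's +y
- keeper_lip (a point): middle of the top edge of the bent keeper's upturned lip on the keeper post, 90 mm above the bench; the bolt's nose hangs behind (on the stand's -y side of) it, hooked about 12 mm below its edge
- plate_loose: flat steel strike plate 80 (x) x 40 (y) x 8 mm, 0.16 kg, origin at the centre of its underside; lies on the base board in front of the gate, in the gate's way
- plate_top: same kind of plate, the upper one of the pile of two; origin at the centre of its underside, x along its 80 mm side
- plate_bottom: same kind of plate, the lower one of the pile, lying on the bench to the right of the stand; origin at the centre of its underside
- tin: round tin with a lid, 51 mm across, 60 mm tall; a bystander, leave it alone
- key: brass mortice key, 84 x 31 x 11 mm, lying on the base board near the gate's hinges; a bystander, leave it alone

How it is judged:
On the way, in this order (a step that is already met when the one before it is completed fails the run):
1. the loose plate lies squarely on the pile and is let go (horizontal distance between plate_loose and plate_top below 0.007 m and angle between the x axis of plate_loose and the x axis of plate_top, either way round below 0.12 rad and z of plate_loose in the frame of plate_top between 0.006 and 0.01 m and horizontal distance between plate_top and plate_bottom below 0.007 m and angle between the x axis of plate_top and the x axis of plate_bottom, either way round below 0.12 rad and z of plate_top in the frame of plate_bottom between 0.006 and 0.01 m and angle between plate_loose's own z axis and vertical below 0.06 rad and linear speed of plate_loose below 0.02 m/s and contact force between the fingers and plate_loose below 0.1 N), for 0.2 s.
2. the bolt is lifted over the lip and drawn back out of the keeper (value of joint bolt above 0.042 m), for 0.1 s.
At the end, for the whole second after the job is handed in: Fingers hold the gate or its knob (over 1 N); gate still, 0.32 to 0.75 rad open, bolt drawn over 42 mm; the three plates in one pile, each within 7 mm and 0.12 rad of the one below, pile within 30 mm of where it stood, released and at rest (all of step 1 and value of joint gate between 0.32 and 0.75 rad and velocity of joint gate between -0.1 and 0.1 rad/s and value of joint bolt above 0.042 m and contact force between the fingers and gate above 1 N and contact force between gate and plate_loose below 0.2 N and distance of plate_bottom from where it was at the start of the episode below 0.03 m); the arm keeps its last pose, push and grip.
It fails at once if another thing on the bench is moved by more than 30 mm (distance of any of tin, key from where it was at the start of the episode above 0.03 m).
It also fails if it takes over 51 s, if anything falls off the work surface, if the arm or the gripper's body presses on something with over 40 N, if the wrist force passes 120 N, or if a joint passes its speed limit or range.

## Robot

A 7-joint arm with a two-finger parallel gripper is mounted at the origin on a cart in front of the work surface, level with it; the furniture and walls round the work are solid. World frame = base frame: x ahead of the robot, y to its left, z up, the work surface at z = 0. Lengths are in m, angles in rad, forces in N, time in s.
With the tool pointing down it reaches from about 0.35 to 0.9 m from the base axis. Payload 8.1 kg.
Tool frame: the origin (TCP) lies between the finger pads; the fingertips stand 17 mm ahead of it and the grasp point (between the pads) lies 2 mm behind it; z points along the fingers, y is the direction in which the jaws open and shut (so a half turn about z gives the same grasp; the last joint's range is limited). The gripper opens to 92 mm and grips with 3 to 60 N. Pads are 19 mm wide; open, the fingers measure 130 mm over their backs; the gripper's body (75 mm by 190 mm) begins 47 mm behind the grasp point.
Start: joints at [-1.31, 0.434, 0.025, 1.573, -0.012, 1.134, -0.075], TCP at [0.222, 0.584, 0.244] pointing down, gripper open.
Joint ranges: [-2.62, 2.62], [-0.44, 2.09], [-1.27, 1.32], [0.08, 2.57], [-1.32, 4.46], [0.12, 2], [-2.74, 2.74]. Speed limits (rad/s): [2.22, 2.22, 3.01, 3.01, 3.14, 3.14, 3.14].

## Interface

Orientations are given as a rotation vector (axis times angle).
In Python, from cell import arm gives the robot as it stands. The module is installed in compiled form; this text tells all that it offers.
- The arm moves only by the shell command python3 -m crank 'ROWS' [FORCE]. ROWS is JSON, a list of rows, each a list of 5 numbers: the opening, from 0 (shut) to 1 (fully open), then the shift along the world's x, y, z normalised to -1 to 1, where 1 is 40 cm, then the turn about the world's z normalised to -1 to 1, where 1 is 60 degrees. In form: [[fingers, tx, ty, tz, twist], ...]. A call has exactly 8 rows; each row shifts and turns the commanded pose from where the row before left it; what a row does not reach is not made up. A row lasts 1/12 s, in which the tool goes at most 41.7 mm and 7.16 degrees, less where a joint would pass 70% of its speed; a pose out of reach is approached as far as the arm can. A call with a number of a shift or a turn outside -1 to 1 is refused whole. A call with a gripper value outside its range is refused whole. The fingers move at their own pace and stop on an object; FORCE is the grip in N (left out, the last holds). Time passes only in rows, so rows that do not move let the fingers close, or fill a call up. It gives the time, the measured TCP pose, the force and the opening at its end, in the units of the state.
- arm.observe(): the state, without advancing time (a new reading comes with each control period).
- arm.get_image(name): name is "scene" or "top" or "wrist"; returns the picture (400x640x3 uint8, red, green, blue); there is no depth.
- arm.get_calibration(name): a dict with "intrinsics" (3x3 intrinsics, pixels), "distortion" ([k1, k2, p1, p2, k3] as OpenCV has them; the pictures are not rectified), "extrinsics" (4x4, takes a point from camera to world coordinates). Camera axes: x right, y down, z forward; pixel columns grow to the right and rows downward; lengths in m; the calibration is good to about 2 mm. A picture is of the moment at which its call begins: read the wrist's pose just before it. get_calibration takes no time and is no camera call; for the wrist camera it gives the pose at the moment of the call.
- arm.sign_off(): hands the job in, once; it reports no verdict.
The state is a dict: "clock": time; "joints": joint angles; "dq": joint speeds; "joint_efforts": joint torques, N m; "position": TCP position; "ee_rot": TCP orientation; "force": force on the tool from outside, world axes, zero at the start; "ft_torque": the same for the moment, N m; "width": opening from 0.0 (shut) to 1.0 (fully open).
Only numpy, scipy, OpenCV 4.12 (cv2) and the standard library are available. Lean on these libraries where they do the work, as an engineer would, in place of code of your own. Each camera call takes 0.05 s, during which the arm holds its last target.

## Working session

There is one attempt and no reset: what is moved stays moved. The work goes in short steps, Python scripts to look and compute and a shell command to move; the robot and the scene stay as the last step left them, time stands still between calls to the robot, and variables do not carry over. Pictures are saved under pics/ and viewed, and the job is handed in when it is done.

```bash
mkdir -p pics; cat > h.py <<'E'
from cell import arm
import numpy as np, cv2
def snap(n,f):
    im=arm.get_image(n); cv2.imwrite('pics/'+f,im[:,:,::-1]); return im
def ray(n,u,v):
    c=arm.get_calibration(n);K=np.array(c['intrinsics']);D=np.array(c['distortion']);T=np.array(c['extrinsics'])
    p=cv2.undistortPoints(np.array([[[u,v]]],float),K,D)[0,0]
    d=T[:3,:3]@np.array([p[0],p[1],1]);return T[:3,3],d
def atz(n,u,v,z):
    o,d=ray(n,u,v);return o+d*(z-o[2])/d[2]
def proj(n,P):
    c=arm.get_calibration(n);K=np.array(c['intrinsics']);D=np.array(c['distortion']);T=np.linalg.inv(np.array(c['extrinsics']))
    r,_=cv2.Rodrigues(T[:3,:3]);return cv2.projectPoints(np.array(P,float).reshape(-1,1,3),r,T[:3,3],K,D)[0][:,0]
E
python3 - <<'E'
from h import *
np.set_printoptions(precision=4,suppress=True)
print(arm.observe())
for n in ['scene','top']:
    snap(n,n+'0.png'); c=arm.get_calibration(n); print(n,c)
E
```

```text
{'clock': 0.0, 'joints': array([-1.3096,  0.4353,  0.025 ,  1.5741, -0.0116,  1.134 , -0.0751]), 'dq': array([ 0.0001, -0.0008,  0.0017,  0.0002,  0.    , -0.0009, -0.0006]), 'joint_efforts': array([ -0.0004, -66.7855,   0.9846, -31.4457,  -0.0606,   0.0429,
         0.0002]), 'position': array([0.2223, 0.5836, 0.2429]), 'ee_rot': array([-0.5684, -3.0896,  0.0026]), 'force': array([-0.8057, -0.166 ,  1.2577]), 'ft_torque': array([-0.0153,  0.0081,  0.0101]), 'width': 0.9982557440037577}
scene {'intrinsics': array([[386.9957,   0.    , 323.3875],
       [  0.    , 386.9957, 200.5931],
       [  0.    ,   0.    ,   1.    ]]), 'distortion': array([-0.0112,  0.    ,  0.    ,  0.    ,  0.    ]), 'extrinsics': array([[ 0.8103, -0.2473,  0.5313,  0.0769],
       [-0.586 , -0.3452,  0.733 , -0.7849],
       [ 0.0022, -0.9054, -0.4246,  0.498 ],
       [ 0.    ,  0.    ,  0.    ,  1.    ]])}
top {'intrinsics': array([[457.5117,   0.    , 320.9213],
       [  0.    , 457.5117, 195.4909],
       [  0.    ,   0.    ,   1.    ]]), 'distortion': array([-0.0689,  0.    ,  0.    ,  0.    ,  0.    ]), 'extrinsics': array([[ 0.0067, -0.9802,  0.1979,  0.3759],
       [-0.9999, -0.0041,  0.0134, -0.0881],
       [-0.0124, -0.198 , -0.9801,  1.0202],
       [ 0.    ,  0.    ,  0.    ,  1.    ]])}
```

View pics/scene0.png

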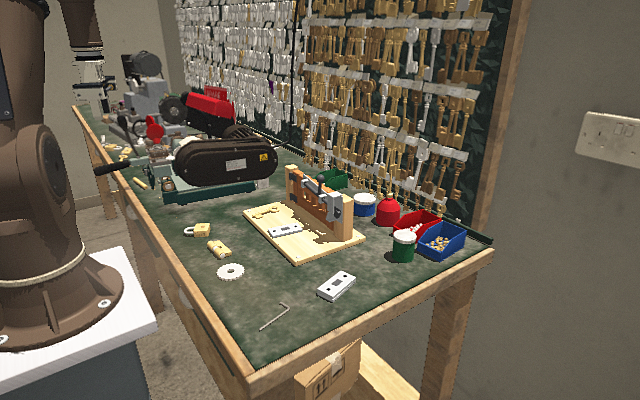

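View pics/top0.png

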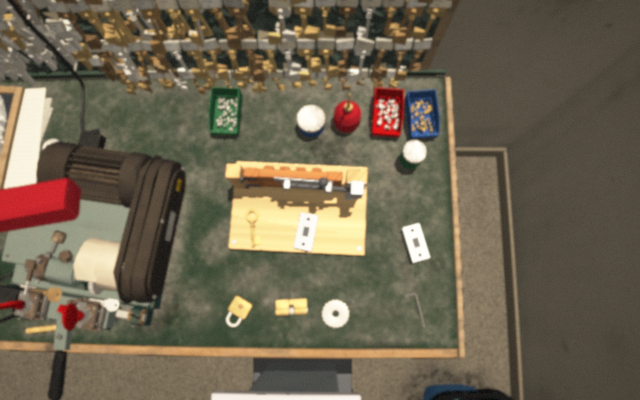

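The scene view shows the stand at (300,215), the loose plate at (285,230) and the pile at (336,285). In the top view the loose plate is at (306,232), the pile at (416,242) and the tin at (413,152). I'll enlarge these areas.

```bash
python3 - <<'E'
import cv2
t=cv2.imread('pics/top0.png'); s=cv2.imread('pics/scene0.png')
cv2.imwrite('pics/c1.png',cv2.resize(t[150:270,220:380],None,fx=5,fy=5,interpolation=cv2.INTER_CUBIC))
cv2.imwrite('pics/c2.png',cv2.resize(t[215:275,390:450],None,fx=10,fy=10,interpolation=cv2.INTER_CUBIC))
cv2.imwrite('pics/c3.png',cv2.resize(s[160:310,230:390],None,fx=4,fy=4,interpolation=cv2.INTER_CUBIC))
E
```

```text
(no output)
```

View pics/c1.png

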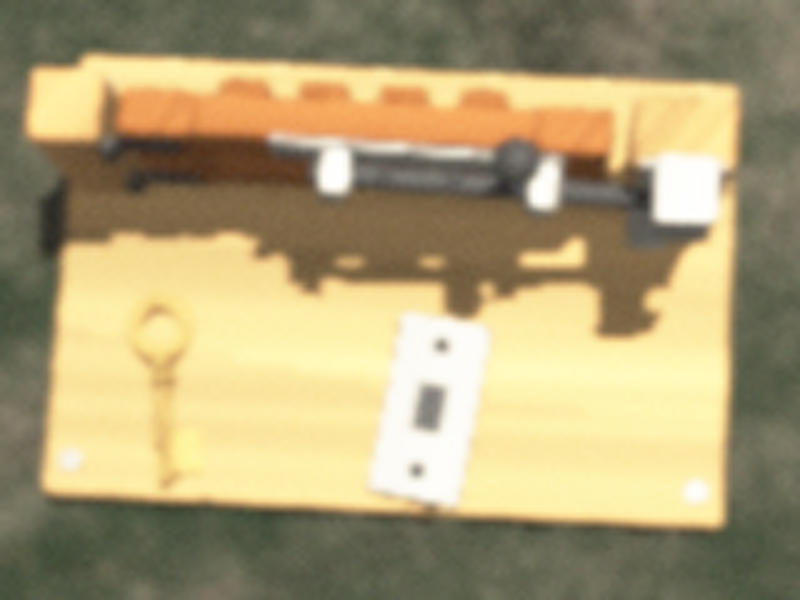

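View pics/c2.png

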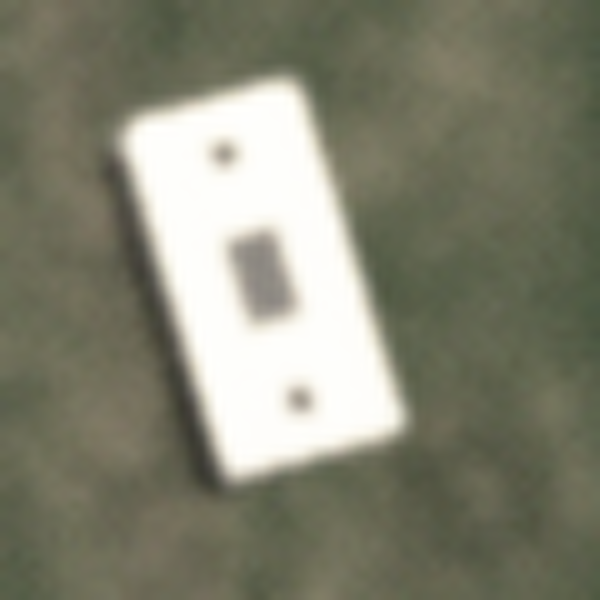

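View pics/c3.png

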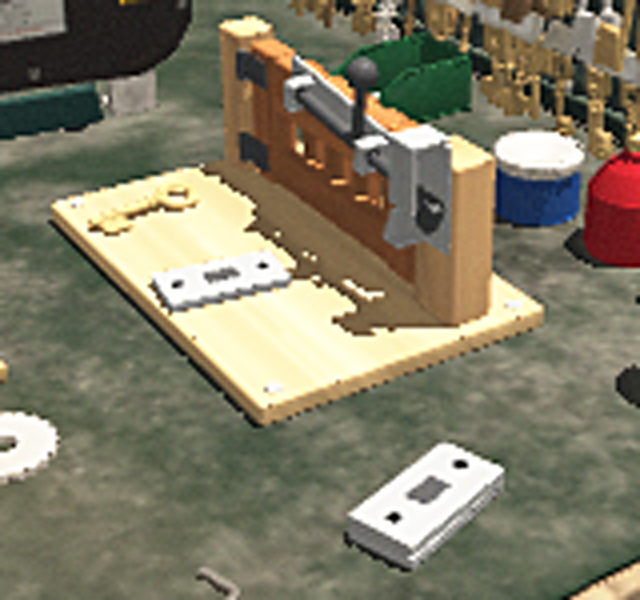

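```bash
python3 - <<'E'
from h import *
np.set_printoptions(precision=4,suppress=True)
f=lambda p,s,ox,oy:((p[0]+.5)/s-.5+ox,(p[1]+.5)/s-.5+oy)
A=lambda p,z:atz('top',*f(p,5,220,150),z)
B=lambda p,z:atz('top',*f(p,10,390,215),z)
for nm,F,a,m,b,z in[('loose',A,(441,346),(430,408),(417,470),.023),('pile',B,(223,153),(263,277),(300,401),.016)]:
    a,m,b=F(a,z),F(m,z),F(b,z); d=a-b; print(nm,m,(a+b)/2,'ang',np.degrees(np.arctan2(d[1],d[0])))
L=[A(p,.023)for p in[(400,313),(490,325),(455,506),(370,490)]];print('loose c',np.mean(L,0),L)
P=[B(p,.016)for p in[(118,127),(295,72),(410,430),(225,488)]];print('pile c',np.mean(P,0),P)
S=[A(p,.015)for p in[(43,497),(725,527),(738,88),(83,58)]];print('stand',np.array(S))
d=S[0]-S[1];print('stand yaw y-axis',np.degrees(np.arctan2(-d[0],d[1])),np.mean(S,0), S[2]-S[1])
print('knob',A((517,158),.152))
# scene ray for knob: crop c3 (365,72)/4
o1,d1=ray('top',*f((517,158),5,220,150));o2,d2=ray('scene',*f((365,72),4,230,160))
M=np.array([d1,-d2]).T; t=np.linalg.lstsq(M,o2-o1,rcond=None)[0];print(o1+t[0]*d1,o2+t[1]*d2)
E
```

```text
loose [ 0.4973 -0.0414  0.023 ] [ 0.4974 -0.041   0.023 ] ang -10.17317311527658
pile [ 0.4748 -0.2835  0.016 ] [ 0.4749 -0.2832  0.016 ] ang 15.641771794849767
loose c [ 0.4973 -0.0409  0.023 ] [array([ 0.5394, -0.0276,  0.023 ]), array([ 0.5342, -0.0674,  0.023 ]), array([ 0.4545, -0.0528,  0.023 ]), array([ 0.4612, -0.0157,  0.023 ])]
pile c [ 0.4745 -0.2833  0.016 ] [array([ 0.5078, -0.2525,  0.016 ]), array([ 0.5202, -0.2921,  0.016 ]), array([ 0.4414, -0.3147,  0.016 ]), array([ 0.4287, -0.2738,  0.016 ])]
stand [[ 0.4577  0.1292  0.015 ]
 [ 0.4466 -0.1707  0.015 ]
 [ 0.6448 -0.1789  0.015 ]
 [ 0.6581  0.1201  0.015 ]]
stand yaw y-axis -2.126682082416895 [ 0.5518 -0.0251  0.015 ] [ 0.1982 -0.0082  0.    ]
knob [ 0.5796 -0.0801  0.152 ]
[ 0.5794 -0.0801  0.1528] [ 0.5799 -0.0803  0.1529]
```

```bash
python3 -m crank '[[1,0,0,0.1,0],[1,0,0,0.1,0],[1,0.02,-0.045,0.08,0.03],[1,0.04,-0.09,0,0.03],[1,0.04,-0.09,0,0.03],[1,0.04,-0.09,0,0.03],[1,0.04,-0.09,0,0.03],[1,0.04,-0.09,0,0.03]]' 30
python3 -m crank '[[1,0.04,-0.09,0,0],[1,0.04,-0.09,0,0],[1,0.04,-0.09,0,0],[1,0.04,-0.09,0,0],[1,0.04,-0.09,0,0],[1,0.04,-0.09,0,0],[1,0.04,-0.09,0,0],[1,0.04,-0.09,0,0]]'
```

```text
clock: 0.77
position: [0.3107, 0.3841, 0.3554]
ee_rot: [-0.273, -3.13, 0.001]
force: [0.9, -0.1, -0.1]
width: 0.998
clock: 1.43
position: [0.4385, 0.0961, 0.3557]
ee_rot: [-0.275, -3.129, -0.0]
force: [0.1, 0.5, -0.1]
width: 0.998
```

```bash
python3 -m crank '[[1,0.037,-0.086,0,0],[1,0.037,-0.086,0,0],[1,0.037,-0.086,-0.02,0],[1,0.036,-0.085,-0.04,0],[1,0,0,-0.1,0],[1,0,0,-0.1,0],[1,0,0,-0.1,0],[1,0,0,-0.05,0]]'
python3 -m crank '[[1,0,0,-0.06,0],[1,0,0,0,0],[1,0,0,0,0],[1,0,0,0,0],[1,0,0,0,0],[1,0,0,0,0],[1,0,0,0,0],[1,0,0,0,0]]'
python3 - <<'E'
from h import *
snap('wrist','w1.png');snap('top','t1.png')
E
```

```text
clock: 2.1
position: [0.4947, -0.0393, 0.1875]
ee_rot: [-0.276, -3.124, 0.002]
force: [-0.0, 0.6, 0.1]
width: 1.0
clock: 2.77
position: [0.4976, -0.039, 0.1685]
ee_rot: [0.275, 3.128, 0.001]
force: [-0.1, 0.9, -0.1]
width: 1.002
```

View pics/w1.png

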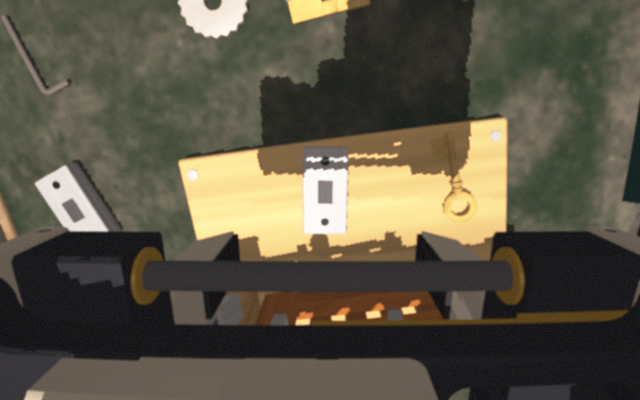

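The wrist view shows the loose plate with its slot at (325,192) and holes at (325,222) and (326,161). It lines up with the jaws.

```bash
python3 - <<'E'
from h import *
for p in[(325,192),(325,222),(325.5,161)]: print(atz('wrist',*p,.023))
for p in[(73,210),(56,185),(90,236)]: print(atz('wrist',*p,.016))
print(arm.observe()['position'])
E
```

```text
[ 0.49530728 -0.03988104  0.023     ]
[ 0.5231352  -0.04487207  0.023     ]
[ 0.46797606 -0.03453628  0.023     ]
[ 0.47173123 -0.28159509  0.016     ]
[ 0.44540549 -0.28929965  0.016     ]
[ 0.49990254 -0.2742685   0.016     ]
[ 0.4973995  -0.03902492  0.16812478]
```

```bash
python3 -m crank '[[1,-0.0025,-0.004,-0.1,0],[1,0,0,-0.1,0],[1,0,0,-0.07,0],[1,0,0,-0.04,0],[1,0,0,-0.02,0],[1,0,0,0,0],[1,0,0,0,0],[1,0,0,0,0]]' 30
python3 -m crank '[[0.3,0,0,0,0],[0.3,0,0,0,0],[0.3,0,0,0,0],[0.3,0,0,0,0],[0.3,0,0,0,0],[0.3,0,0,0,0],[0.3,0,0,0,0],[0.3,0,0,0,0]]' 30
```

```text
clock: 3.53
position: [0.4972, -0.0408, 0.0369]
ee_rot: [0.275, 3.128, 0.001]
force: [0.3, -0.4, 0.3]
width: 0.998
clock: 4.2
position: [0.4962, -0.0407, 0.0357]
ee_rot: [-0.275, -3.129, -0.0]
force: [0.3, -0.0, 0.4]
width: 0.467
```

```bash
python3 -m crank '[[0,0,0,0,0],[0,0,0,0,0],[0,0,0,0,0],[0,0,0,0,0],[0,0,0,0.02,0],[0,0,0,0.05,0],[0,0,0,0.08,0],[0,0,0,0.05,0]]' 30
```

```text
clock: 4.87
position: [0.4962, -0.0411, 0.1179]
ee_rot: [0.276, 3.129, -0.0]
force: [0.1, -0.3, -2.2]
width: 0.427
```

```bash
python3 -m crank '[[0,-0.005,-0.05,0,0.04],[0,-0.008,-0.09,0,0.04],[0,-0.008,-0.09,0,0.05],[0,-0.008,-0.09,0,0.06],[0,-0.008,-0.09,0,0.06],[0,-0.008,-0.09,0,0.06],[0,-0.007,-0.07,0,0.06],[0,-0.006,-0.035,0,0.058]]' 30
python3 -m crank '[[0,0,0,0,0],[0,0,0,0,0],[0,0,0,0,0],[0,0,0,0,0],[0,0,0,0,0],[0,0,0,0,0],[0,0,0,0,0],[0,0,0,0,0]]' 30
python3 - <<'E'
from h import *
print(arm.observe()['position'],arm.observe()['ee_rot'])
for n in('wrist','top','scene'):snap(n,n[0]+'2.png')
t=cv2.imread('pics/t2.png'); s=cv2.imread('pics/s2.png')
cv2.imwrite('pics/t2c.png',cv2.resize(t[195:275,370:450],None,fx=7,fy=7,interpolation=cv2.INTER_CUBIC))
E
```

```text
clock: 5.53
position: [0.4716, -0.2875, 0.1164]
ee_rot: [0.425, -3.112, 0.004]
force: [-0.6, -0.1, -1.5]
width: 0.427
clock: 6.2
position: [0.4732, -0.2823, 0.1158]
ee_rot: [0.428, -3.112, -0.0]
force: [0.3, 0.5, -1.7]
width: 0.429
[ 0.4731904  -0.28227303  0.11576308] [ 4.28176852e-01 -3.11225230e+00 -1.58738420e-04]
```

View pics/w2.png

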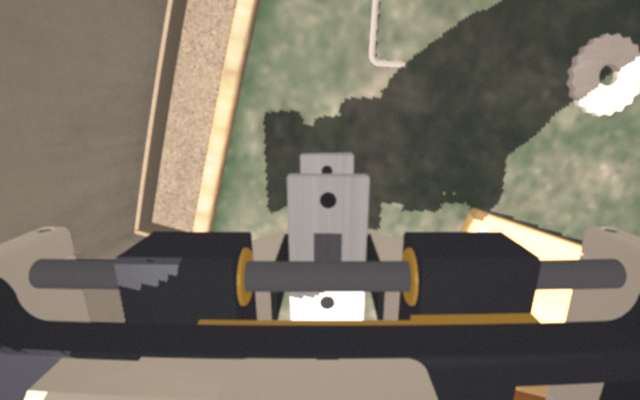

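View pics/s2.png

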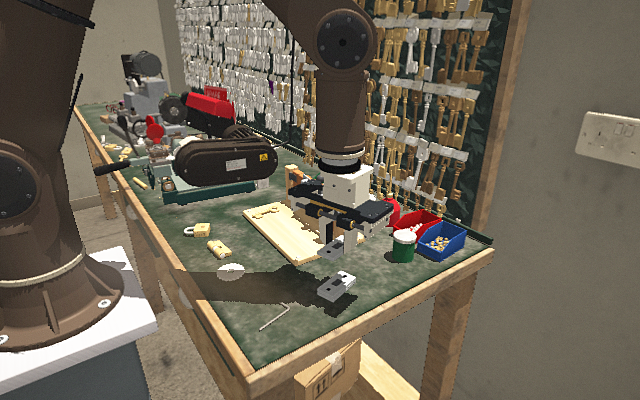

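The plate is held over the pile. In the wrist view its holes are at (328,200) and (327,302), and the pile's visible hole is at (327,170), with its near edge running (300,154)–(353,153).

```bash
python3 - <<'E'
from h import *
im=cv2.imread('pics/w2.png');cv2.imwrite('pics/w2c.png',cv2.resize(im[140:330,270:390],None,fx=5,fy=3.1,interpolation=cv2.INTER_CUBIC)[:590])
np.set_printoptions(precision=4,suppress=True)
for p in[(328,200),(327,302),(288,176),(369,175)]: print('held',atz('wrist',*p,.103))
for p in[(326.5,170),(300,154.5),(353,153.5)]: print('pile',atz('wrist',*p,.016))
# expected pile near-hole: pile c, ang
E
```

```text
held [ 0.4453 -0.2891  0.103 ]
held [ 0.4992 -0.2746  0.103 ]
held [ 0.439  -0.3106  0.103 ]
held [ 0.4282 -0.2737  0.103 ]
pile [ 0.4451 -0.2901  0.016 ]
pile [ 0.4393 -0.3119  0.016 ]
pile [ 0.4281 -0.2747  0.016 ]
```

View pics/w2c.png

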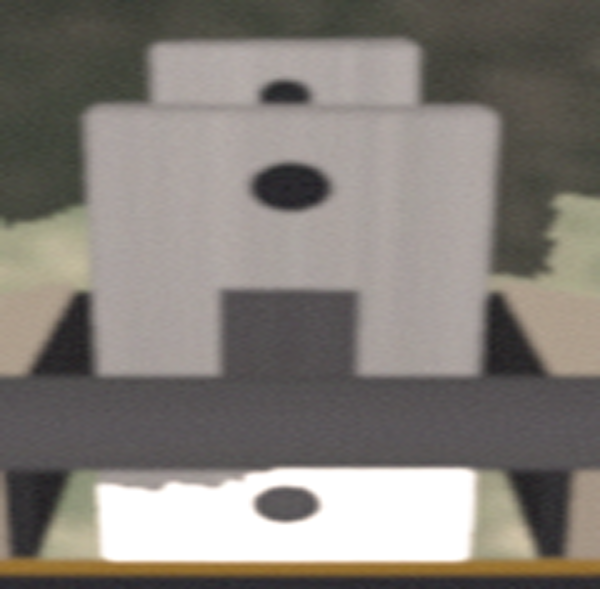

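View pics/t2c.png

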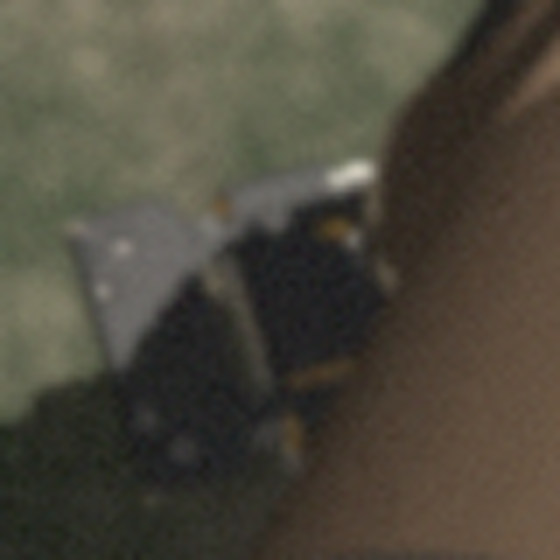

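```bash
python3 -m crank '[[0,0,-0.0025,-0.05,0],[0,0,0,-0.06,0],[0,0,0,-0.05,0],[0,0,0,-0.025,0],[0,0,0,-0.007,0],[0,0,0,0,0],[0,0,0,0,0],[0,0,0,0,0]]' 30
python3 -m crank '[[0,0,0,-0.0025,0],[0,0,0,0,0],[0,0,0,-0.0015,0],[0,0,0,0,0],[0,0,0,-0.0015,0],[0,0,0,0,0],[0,0,0,0,0],[0,0,0,0,0]]' 30
```

```text
clock: 7.02
position: [0.4737, -0.2842, 0.04]
ee_rot: [-0.427, 3.111, -0.002]
force: [0.1, -0.0, -1.7]
width: 0.428
clock: 7.68
position: [0.4731, -0.2837, 0.0368]
ee_rot: [-0.427, 3.112, 0.0]
force: [-0.0, -0.3, -2.3]
width: 0.429
```

```bash
python3 -m crank '[[0,0,0,-0.002,0],[0,0,0,0,0],[0,0,0,0,0],[0,0,0,0,0],[0,0,0,0,0],[0,0,0,0,0],[0,0,0,0,0],[0,0,0,0,0]]' 30
```

```text
clock: 8.35
position: [0.4731, -0.2837, 0.0367]
ee_rot: [-0.427, 3.112, 0.0]
force: [-2.8, 1.7, 9.8]
width: 0.428
```

In contact, so I'll release.

```bash
python3 -m crank '[[0.5,0,0,0,0],[0.6,0,0,0,0],[0.8,0,0,0,0],[0.8,0,0,0,0],[0.8,0,0,0,0],[0.8,0,0,0,0],[0.8,0,0,0,0],[0.8,0,0,0.03,0]]' 30
python3 -m crank '[[0.8,0,0,0.08,0],[0.8,0,0,0.1,0],[0.8,0,0,0.1,0],[0.8,0,0,0.1,0],[0.8,0,0,0.08,0],[0.8,0,0,0,0],[0.8,0,0,0,0],[0.8,0,0,0,0]]' 30
python3 - <<'E'
from h import *
print(arm.observe()['position'],arm.observe()['width'])
for n in('wrist','scene'):snap(n,n[0]+'3.png')
s=cv2.imread('pics/s3.png')
cv2.imwrite('pics/s3c.png',cv2.resize(s[165:315,270:430],None,fx=5,fy=4,interpolation=cv2.INTER_CUBIC))
E
```

```text
clock: 9.02
position: [0.4718, -0.283, 0.0466]
ee_rot: [0.427, -3.11, -0.003]
force: [1.2, 0.5, -0.2]
width: 0.797
clock: 9.68
position: [0.4727, -0.2834, 0.2322]
ee_rot: [-0.427, 3.112, 0.0]
force: [0.2, 0.2, 0.4]
width: 0.802
[ 0.47270465 -0.28342639  0.23222989] 0.8020403101278709
```

View pics/w3.png

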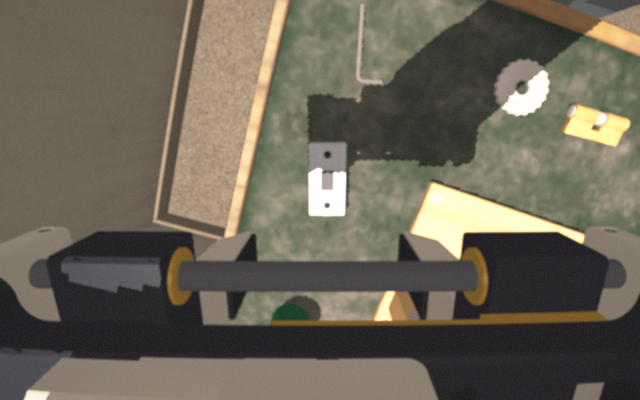

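View pics/s3c.png

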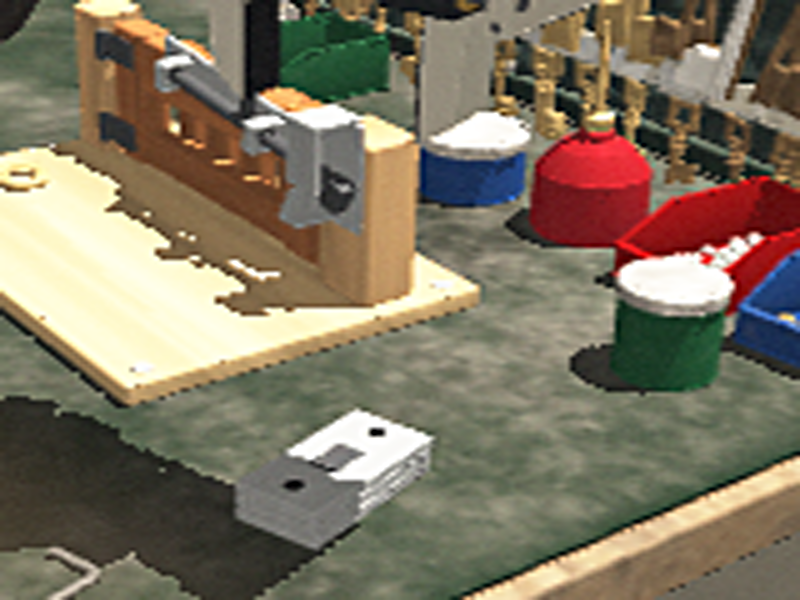

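The plates form a flush pile of three: the scene crop around (335,480) shows straight sides. Next I'll check joint margins and the hinge location.

```bash
python3 - <<'E'
from h import *
np.set_printoptions(precision=4,suppress=True)
print(arm.observe()['joints'])
f=lambda p,s,ox,oy:((p[0]+.5)/s-.5+ox,(p[1]+.5)/s-.5+oy)
A=lambda p,z:atz('top',*f(p,5,220,150),z)
O=np.array([.5518,-.0251,0]);y=np.radians(-2.2);R=np.array([[np.cos(y),-np.sin(y),0],[np.sin(y),np.cos(y),0],[0,0,1]])
S=lambda P:R.T@(P-O)
for p,z in[((110,150),.1),((110,150),.09),((135,182),.05),((135,182),.04),((335,170),.125),((543,183),.125),((652,160),.1),((652,222),.1)]: print(p,z,S(A(p,z)))
W=lambda xs,ys,z:R@np.array([xs,ys,z])+O
print('knob S',S(A((517,158),.152)))
# project hinge candidates
for xs in(.03,.04,.05): print(xs,proj('top',[W(xs,.11,.1),W(xs,.11,.045)])*5-np.array([1098,748]),proj('scene',[W(xs,.11,.1),W(xs,.11,.045)])*4-np.array([918.,638.]))
E
python3 - <<'E'
import cv2
im=cv2.imread('pics/scene0.png');cv2.imwrite('pics/hc.png',cv2.resize(im[155:205,275:335],None,fx=12,fy=12,interpolation=cv2.INTER_CUBIC))
E
```

```text
[ 0.1469  0.3341  0.3919  1.7959 -0.1454  1.0421  2.4367]
(110, 150) 0.1 [0.0384 0.1161 0.1   ]
(110, 150) 0.09 [0.0407 0.1181 0.09  ]
(135, 182) 0.05 [0.0361 0.114  0.05  ]
(135, 182) 0.04 [0.0382 0.1159 0.04  ]
(335, 170) 0.125 [0.0282 0.0195 0.125 ]
(543, 183) 0.125 [ 0.0264 -0.0642  0.125 ]
(652, 160) 0.1 [ 0.0436 -0.1086  0.1   ]
(652, 222) 0.1 [ 0.0175 -0.1095  0.1   ]
knob S [ 0.0299 -0.0538  0.152 ]
0.03 [[122.8812 170.3729]
 [145.0343 198.4187]] [[235.5553  70.2441]
 [238.3542 142.3362]]
0.04 [[124.7749 146.9079]
 [146.7767 176.1541]] [[248.1174  67.3332]
 [250.6383 139.1595]]
0.05 [[126.6661 123.5431]
 [148.5168 153.9784]] [[260.5637  64.4494]
 [262.8115 136.0115]]
```

View pics/hc.png

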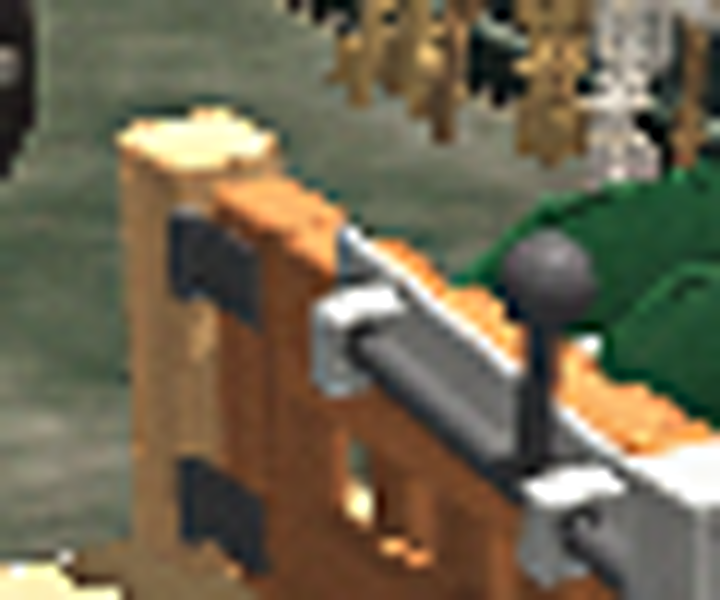

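Estimates: hinge at about (0.594, 0.086) and knob at (0.5795, -0.080). I'll turn the jaws across the gate so the ball can pivot between the pads, which takes −107.8°, and go above the knob.

```bash
python3 -m crank '[[0.6,0.01,0.02,0,-0.11],[0.6,0.017,0.032,0,-0.11],[0.6,0.017,0.032,0,-0.11],[0.6,0.017,0.032,0,-0.11],[0.6,0.017,0.032,0,-0.11],[0.6,0.017,0.032,0,-0.11],[0.6,0.017,0.032,0,-0.11],[0.6,0.017,0.032,0,-0.11]]' 30
python3 -m crank '[[0.6,0.017,0.032,0,-0.11],[0.6,0.017,0.032,0,-0.11],[0.6,0.017,0.032,0,-0.11],[0.6,0.017,0.032,0,-0.11],[0.6,0.017,0.032,0,-0.11],[0.6,0.017,0.032,0,-0.11],[0.6,0.017,0.032,0,-0.11],[0.6,0.018,0.04,0,-0.11]]' 30
python3 -m crank '[[0.6,0,0,0,-0.037],[0.6,0,0,0,0],[0.6,0,0,0,0],[0.6,0,0,0,0],[0.6,0,0,0,0],[0.6,0,0,0,0],[0.6,0,0,0,0],[0.6,0,0,0,0]]' 30
python3 - <<'E'
from h import *
o=arm.observe();print(o['joints'],o['position'],o['ee_rot'])
for n in('wrist','scene'):snap(n,n[0]+'4.png')
print(proj('wrist',[[.5796,-.0801,.1525]]))
E
```

```text
clock: 10.45
position: [0.5241, -0.1853, 0.2306]
ee_rot: [-1.009, -2.972, 0.001]
force: [0.4, 0.1, 0.3]
width: 0.601
clock: 11.12
position: [0.5789, -0.0805, 0.2307]
ee_rot: [-2.228, -2.214, 0.004]
force: [-0.1, -0.7, -0.8]
width: 0.597
clock: 11.78
position: [0.5793, -0.0808, 0.232]
ee_rot: [2.264, 2.178, 0.0]
force: [-0.3, 0.5, 0.1]
width: 0.597
[-0.49276631  0.45164364  0.7802424   1.73407131 -0.35165586  1.10128764
  0.36078184] [ 0.57932168 -0.08082461  0.23202526] [2.26369610e+00 2.17829722e+00 3.66201377e-04]
[[327.90157907 215.59874912]]
```

View pics/w4.png

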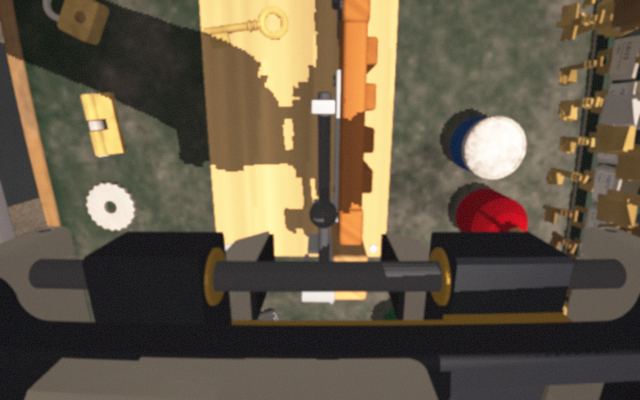

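View pics/s4.png

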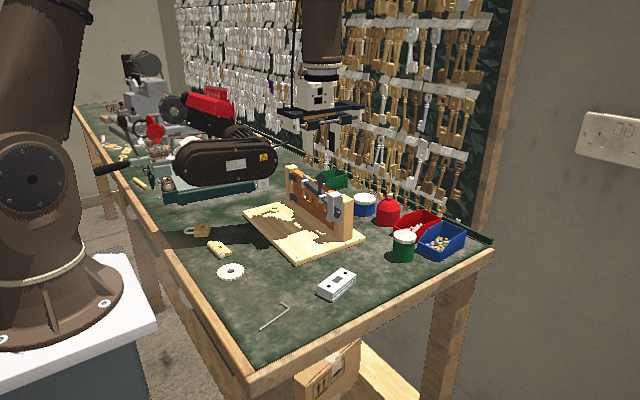

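The wrist view shows the ball at (323,213), within 2 mm of the estimate, and the jaws straddle it in x. Descending to the knob.

```bash
python3 -m crank '[[0.6,-0.003,0.004,-0.05,0],[0.6,0,0,-0.06,0],[0.6,0,0,-0.05,0],[0.6,0,0,-0.022,0],[0.6,0,0,-0.01,0],[0.6,0,0,0,0],[0.6,0,0,0,0],[0.6,0,0,0,0]]' 40
python3 - <<'E'
from h import *
o=arm.observe();print(o['position'],o['force'])
for n in('wrist','scene'):snap(n,n[0]+'5.png')
s=cv2.imread('pics/s5.png')
cv2.imwrite('pics/s5c.png',cv2.resize(s[130:260,260:390],None,fx=4.6,fy=4.6,interpolation=cv2.INTER_CUBIC))
E
```

```text
clock: 12.55
position: [0.579, -0.0792, 0.1563]
ee_rot: [2.263, 2.178, 0.002]
force: [1.0, -0.1, -0.5]
width: 0.598
[ 0.57896064 -0.07917402  0.15626938] [ 0.98126374 -0.10568266 -0.54518528]
```

View pics/s5c.png

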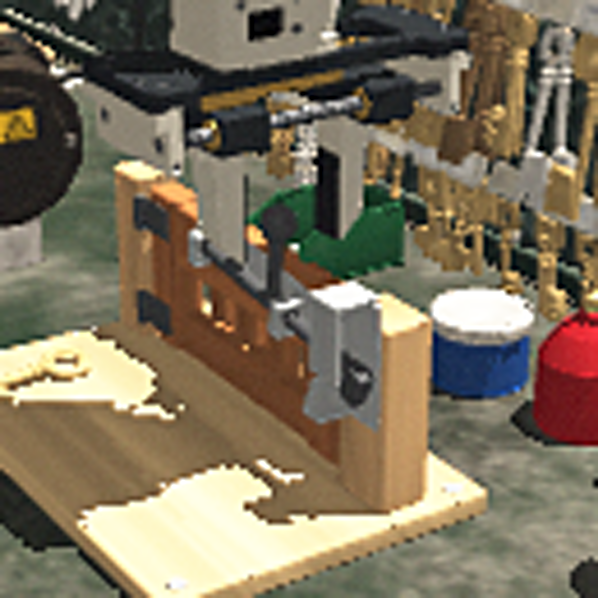

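View pics/w5.png

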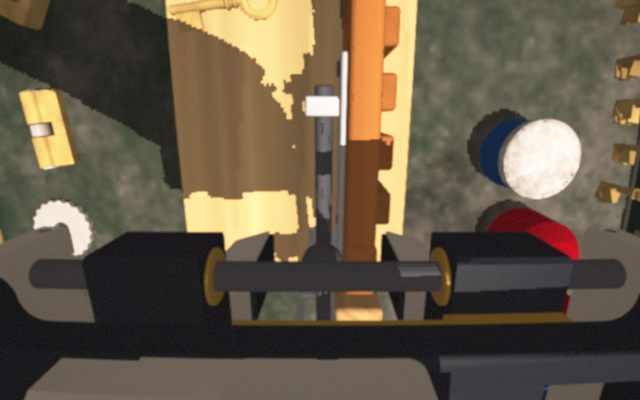

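The ball at crop (280,225) sits between the two fingertips, at (225,262) and (340,240), so I'll close.

```bash
python3 -m crank '[[0.1,0,0,0,0],[0.1,0,0,0,0],[0.1,0,0,0,0],[0.1,0,0,0,0],[0.1,0,0,0,0],[0.1,0,0,0,0],[0.1,0,0,0,0],[0.1,0,0,0,0]]' 40
```

```text
clock: 13.32
position: [0.5773, -0.079, 0.155]
ee_rot: [-2.263, -2.177, 0.002]
force: [-5.9, 0.4, 3.6]
width: 0.193
```

```bash
python3 -m crank '[[0,-0.002,0,0,0],[0,0,0.003,0.0075,0],[0,0,0.003,0.0075,0],[0,0,0.003,0.0075,0],[0,0,0.003,0.0075,0],[0,0,0,0,0],[0,0,0,0,0],[0,0,0,0,0]]' 40
python3 - <<'E'
from h import *
o=arm.observe();print(o['position'],o['force'],o['width'])
snap('scene','s6.png')
s=cv2.imread('pics/s6.png')
cv2.imwrite('pics/s6c.png',cv2.resize(s[130:260,260:390],None,fx=4.6,fy=4.6,interpolation=cv2.INTER_CUBIC))
E
```

```text
clock: 13.98
position: [0.5772, -0.0739, 0.167]
ee_rot: [-2.263, -2.179, 0.0]
force: [-3.7, 1.9, -5.5]
width: 0.199
[ 0.57723837 -0.07386623  0.16696085] [-3.73362443  1.91278976 -5.50904423] 0.19870594371936104
```

View pics/s6c.png

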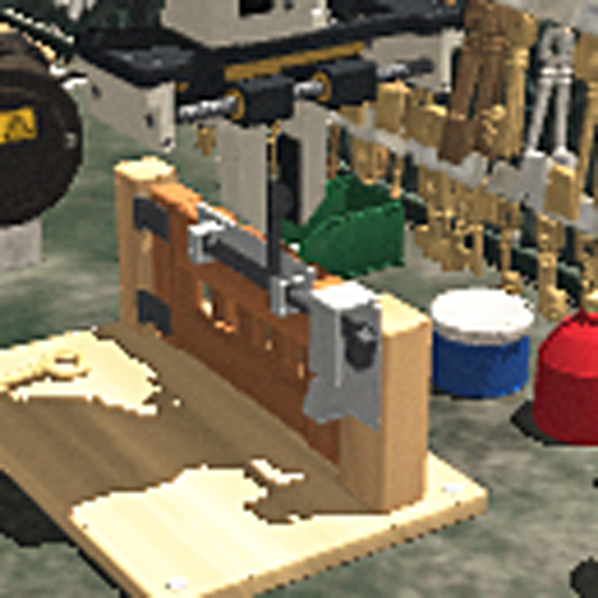

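The ball is raised, and the nose has moved up in the keeper window from (355,380) to (360,345). Now I'll draw the bolt.

```bash
python3 -m crank '[[0,0.001,0.02,0,0],[0,0.001,0.02,0,0],[0,0.001,0.02,0,0],[0,0.001,0.02,0,0],[0,0.001,0.02,0,0],[0,0.001,0.02,0,0],[0,0,0.005,0,0],[0,0,0,0,0]]' 40
python3 - <<'E'
from h import *
o=arm.observe();print(o['position'],o['force'],o['width'])
snap('scene','s7.png')
s=cv2.imread('pics/s7.png')
cv2.imwrite('pics/s7c.png',cv2.resize(s[130:260,260:390],None,fx=4.6,fy=4.6,interpolation=cv2.INTER_CUBIC))
E
```

```text
clock: 14.7
position: [0.5795, -0.0246, 0.1674]
ee_rot: [2.263, 2.178, -0.002]
force: [-5.6, -4.8, 0.2]
width: 0.193
[ 0.57953583 -0.02457587  0.16740914] [-5.63718931 -4.7706586   0.18872725] 0.193221674231094
```

View pics/s7c.png

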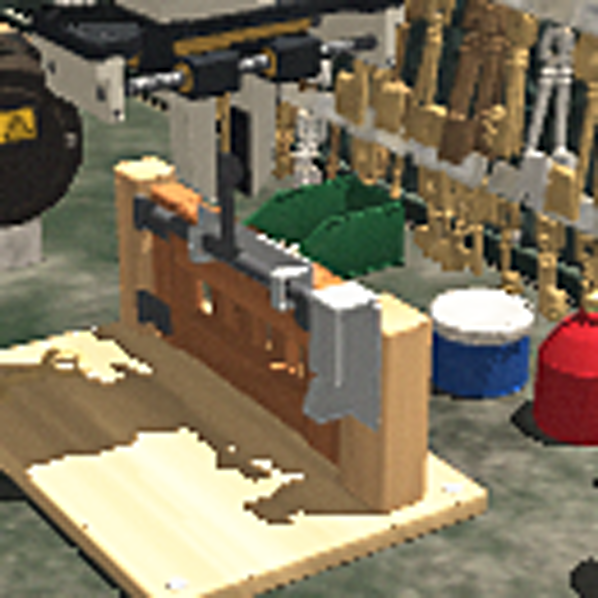

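```bash
python3 -m crank '[[0,0,0.003,0,0],[0,0,0.002,0,0],[0,0,0,0,0],[0,0,0,0,0],[0,0,0,0,0],[0,0,0,0,0],[0,0,0,0,0],[0,0,0,0,0]]' 50
python3 - <<'E'
from h import *
o=arm.observe();p=o['position'];print(p,o['force'],o['width'])
H=np.array([.5941,.0863]);r=p[:2]-H;q=r.copy()
for i in range(1,17):
    t=-.035*i;R=np.array([[np.cos(t),-np.sin(t)],[np.sin(t),np.cos(t)]]);n=R@r;print(i,np.round((n-q)/.4,4),.035/np.radians(60));q=n
E
```

```text
clock: 15.42
position: [0.5795, -0.0244, 0.1675]
ee_rot: [2.264, 2.175, -0.003]
force: [-5.6, -9.6, -1.2]
width: 0.193
[ 0.57947143 -0.02439289  0.16745341] [-5.5711869  -9.61158969 -1.17871864] 0.19347598684423775
1 [-0.0097  0.0014] 0.033422538049298026
2 [-0.0096  0.0018] 0.033422538049298026
3 [-0.0095  0.0021] 0.033422538049298026
4 [-0.0095  0.0025] 0.033422538049298026
5 [-0.0094  0.0028] 0.033422538049298026
6 [-0.0093  0.0031] 0.033422538049298026
7 [-0.0091  0.0034] 0.033422538049298026
8 [-0.009   0.0037] 0.033422538049298026
9 [-0.0089  0.0041] 0.033422538049298026
10 [-0.0087  0.0044] 0.033422538049298026
11 [-0.0086  0.0047] 0.033422538049298026
12 [-0.0084  0.005 ] 0.033422538049298026
13 [-0.0082  0.0053] 0.033422538049298026
14 [-0.008   0.0055] 0.033422538049298026
15 [-0.0078  0.0058] 0.033422538049298026
16 [-0.0076  0.0061] 0.033422538049298026
```

At the stop: the position is pinned and the y force is 9.6 N. Next I'll swing the gate.

```bash
python3 -m crank '[[0,-0.0097,0.0014,0,-0.0334],[0,-0.0096,0.0018,0,-0.0334],[0,-0.0095,0.0021,0,-0.0334],[0,-0.0095,0.0025,0,-0.0334],[0,-0.0094,0.0028,0,-0.0334],[0,-0.0093,0.0031,0,-0.0334],[0,0,0,0,0],[0,0,0,0,0]]' 50
python3 - <<'E'
from h import *
o=arm.observe();print(o['position'],o['force'],o['ft_torque'],o['width'])
snap('scene','s8.png')
s=cv2.imread('pics/s8.png')
cv2.imwrite('pics/s8c.png',cv2.resize(s[130:260,240:370],None,fx=4.6,fy=4.6,interpolation=cv2.INTER_CUBIC))
E
```

```text
clock: 16.08
position: [0.558, -0.017, 0.1676]
ee_rot: [2.477, 1.929, 0.001]
force: [0.6, -4.9, -5.8]
width: 0.187
[ 0.55801993 -0.01695418  0.16757678] [ 0.57124499 -4.86729888 -5.81779898] [-1.33186276  0.15568099  0.0637622 ] 0.1874676075072908
```

View pics/s8c.png

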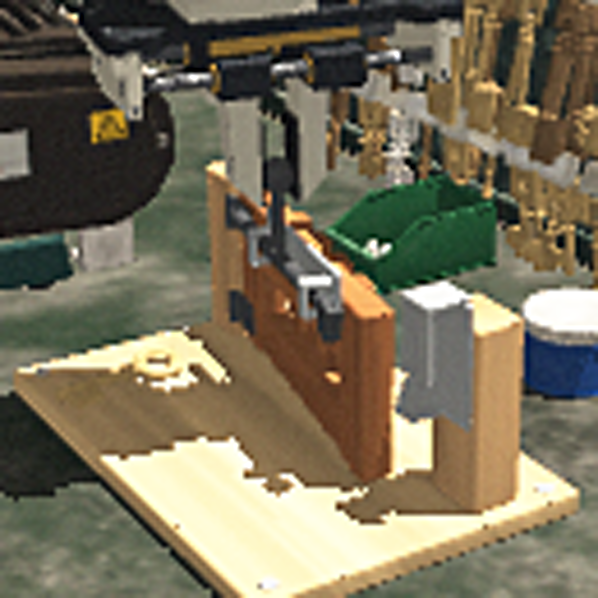

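The gate is swinging and the ball is still between the fingers, at crop (280,180). Continuing to about 0.55 rad.

```bash
python3 -m crank '[[0,-0.0091,0.0034,0,-0.0334],[0,-0.009,0.0037,0,-0.0334],[0,-0.0089,0.0041,0,-0.0334],[0,-0.0087,0.0044,0,-0.0334],[0,-0.0086,0.0047,0,-0.0334],[0,-0.0084,0.005,0,-0.0334],[0,0,0,0,0],[0,0,0,0,0]]' 50
python3 -m crank '[[0,-0.0082,0.0053,0,-0.0334],[0,-0.008,0.0055,0,-0.0334],[0,-0.0078,0.0058,0,-0.0334],[0,0,0,0,0],[0,0,0,0,0],[0,0,0,0,0],[0,0,0,0,0],[0,0,0,0,0]]' 50
python3 - <<'E'
from h import *
o=arm.observe();print(o['position'],o['force'],o['ft_torque'],o['width'])
for n in('scene','wrist','top'):snap(n,n[0]+'9.png')
s=cv2.imread('pics/s9.png')
cv2.imwrite('pics/s9c.png',cv2.resize(s[130:260,240:370],None,fx=4.6,fy=4.6,interpolation=cv2.INTER_CUBIC))
E
```

```text
clock: 16.8
position: [0.5373, -0.0055, 0.1674]
ee_rot: [2.664, 1.663, 0.003]
force: [4.7, 0.1, -9.0]
width: 0.19
clock: 17.47
position: [0.5268, -0.0001, 0.1673]
ee_rot: [2.75, 1.518, 0.001]
force: [5.0, -1.2, -8.4]
width: 0.194
[ 5.26815507e-01 -6.51524926e-05  1.67280449e-01] [ 4.97045647 -1.23318395 -8.44363256] [-0.46162507 -0.79034455  0.10251634] 0.1935944456277757
```

View pics/s9c.png

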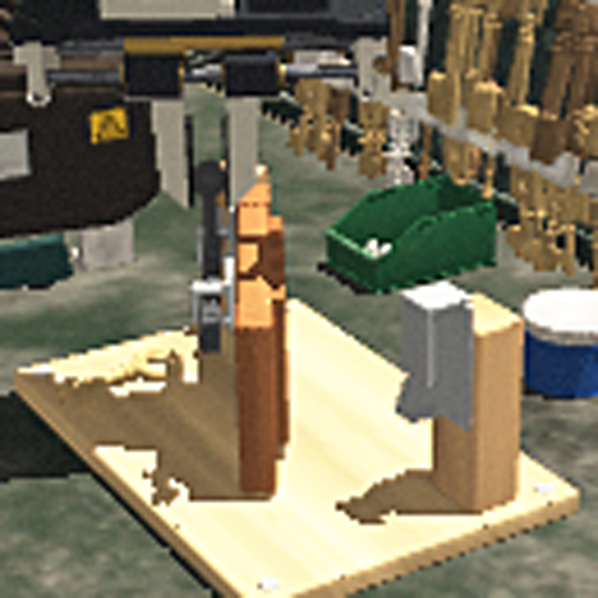

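View pics/w9.png

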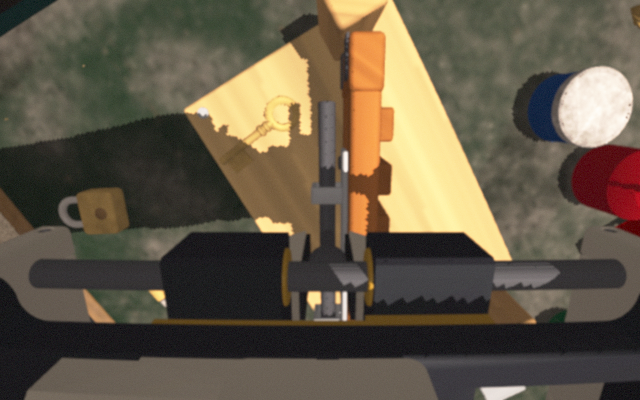

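View pics/t9.png

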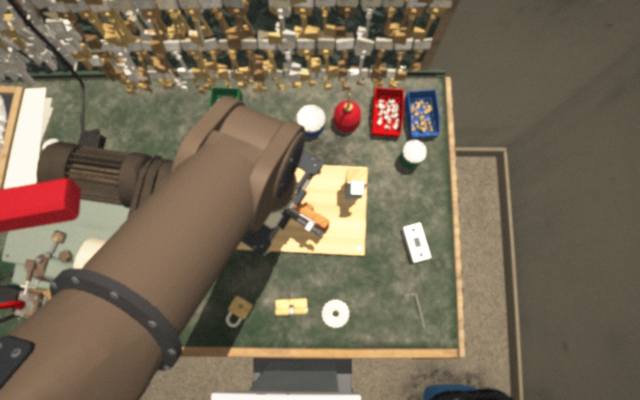

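```bash
python3 -m crank '[[0,0,0,0,0],[0,0,0,0,0],[0,0,0,0,0],[0,0,0,0,0],[0,0,0,0,0],[0,0,0,0,0],[0,0,0,0,0],[0,0,0,0,0]]' 50
python3 - <<'E'
from h import *
# nose-tip check: gate edge angle and bolt end from the wrist picture
np.set_printoptions(precision=4,suppress=True)
a=atz('wrist',383,80,.118);b=atz('wrist',366,232,.118);print('gate angle seen',np.arctan2(-(b-a)[0],-(b-a)[1])+np.radians(2.2)*1)
e=atz('wrist',327,102,.12);k=arm.observe()['position'];print('bolt rear',e,'hinge->rear',np.linalg.norm(e[:2]-[.5941,.0863]),'knob r',np.linalg.norm(k[:2]-[.5941,.0863]))
print(k,arm.observe()['dq'],arm.observe()['force'])
E
```

```text
clock: 18.28
position: [0.5263, 0.0001, 0.1672]
ee_rot: [2.751, 1.517, -0.0]
force: [4.4, -0.9, -7.4]
width: 0.187
gate angle seen 0.6789259762560464
bolt rear [0.5662 0.0646 0.12  ] hinge->rear 0.035380062453062563 knob r 0.10965453092877996
[0.5263 0.0001 0.1672] [ 0.0008 -0.0007 -0.0005 -0.0008  0.0018  0.0016  0.0011] [ 4.4469 -0.8885 -7.354 ]
```

```bash
python3 - <<'E'
import cv2
w=cv2.imread('pics/w9.png');cv2.imwrite('pics/w9c.png',cv2.resize(w[20:240,260:420],None,fx=4,fy=2.7,interpolation=cv2.INTER_CUBIC))
t=cv2.imread('pics/t9.png');cv2.imwrite('pics/t9c.png',cv2.resize(t[150:270,230:390],None,fx=5,fy=5,interpolation=cv2.INTER_CUBIC))
E
```

```text
(no output)
```

View pics/w9c.png

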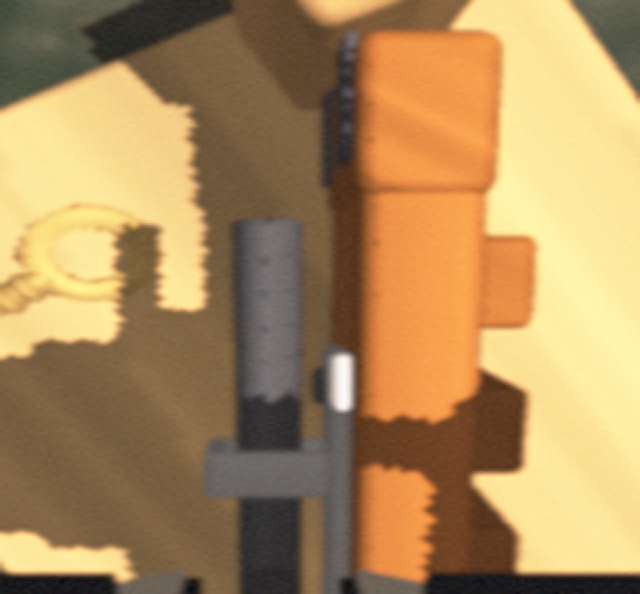

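View pics/t9c.png

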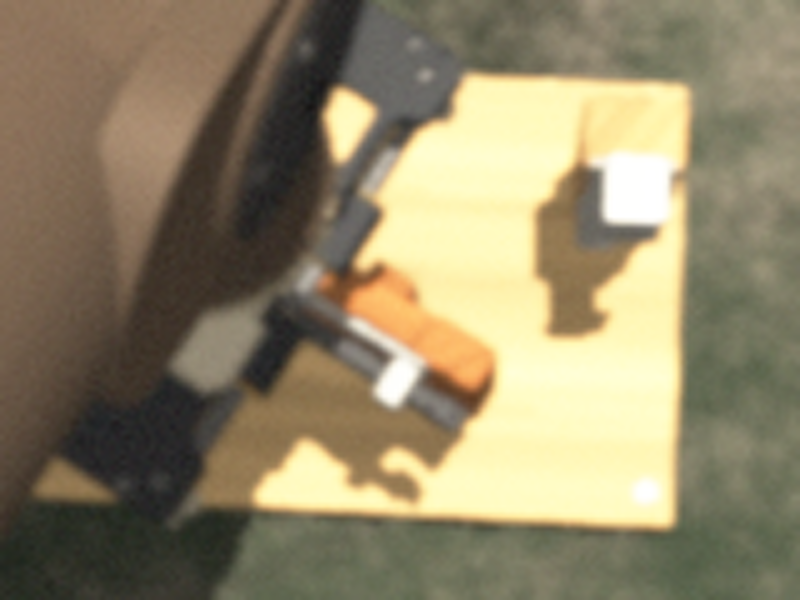

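The wrist crop shows the gate's front edge parallel to the jaws, with the tool turned 0.525 rad since the gate was shut. In the top crop the leaf slopes about 30–35°, and the bolt's nose only just protrudes past its front bracket. The 0.68 rad came from pixels I picked on the tapered rear edge. Handing in.

```bash
python3 -c "
from cell import arm
print(arm.sign_off())"
```

```text
the job is handed in; nothing more can be done
None
```

I did the whole job and handed it in at about 18.5 s of the 51 s allowed. The sign-off reports no verdict, so success rests on my own checks.

- **Plate:** I laid the loose plate on the pile of two and let go. A scene picture afterwards showed three flush plates, and just before lowering it was within about 1 mm of the pile.
- **Bolt:** I gripped the ball knob and raised it 12 mm, and the nose moved up in the keeper window. I then drew it about 49.5 mm until it stopped (9.6 N, position pinned), and it stayed near the stop through the swing.
- **Gate:** I swung it open, and the gripper still holds the knob with a 50 N grip setting. Joint speeds were near zero at the end, and the measured force was about 4–7 N.
- **Bystanders:** the tin and key looked unmoved in the last pictures.

**Disagreement:** the knob's path gives about 0.53 rad, matching the 0.525 rad turn of the tool that the gate's front edge lies parallel to. The top view suggests 0.5–0.6 rad. One quick measurement gave 0.68 rad, but I had picked its pixels on a tapered rear edge and discounted it. All of these are inside 0.32–0.75.

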